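# Feel the filed edge of a tote side for splinters

### The job

The plywood tote side in the bench vise has just been filed. Feel its straight top edge for splinters: slide your fingertips slowly and lightly along the top of the edge, from the square end to where the rounded corner begins, in contact all the way, then take the hand away. Do not press hard, pinch the panel or shift it in the jaws, and leave the vise and everything else on the bench alone.

Things in the scene. Friction and masses are not known exactly. Their poses are not given: they have to be found in the camera images.
- edge_start (a point): Square end of the filed top edge: point on top of the edge, midway across its 12 mm thickness, at the square-cut end of the panel (left end as the robot sees it), some 200 to 250 mm above the bench. The straight edge runs from here to edge_end. Axes: x square to the panel's face, y along the edge, pointing away from edge_end, z up out of the edge, all tilted with the panel.
- edge_end (a point): Other end of the straight top edge, 220 mm from edge_start along it, on top of the edge, midway across its thickness. Here the edge turns down round a corner of 40 mm radius (the panel's right end as the robot sees it). Same axes as edge_start.
- panel: Upright pale plywood panel 12 mm thick, 260 long, 108 high, with a 90 x 26 mm hand slot 24 mm below its top edge, clamped at its lower middle, its edge sloping up to 0.09 rad. Hard to the touch (about 20 N per mm); an end pushed with over 25 N turns it in the jaws. Origin mid-grip, 86 mm below the top edge, 130 mm from the square end; y along it to that end. Nothing rises beside or above it.
- vise: Red bench vise, 100 mm wide jaws, on a 270 x 240 x 20 mm wooden base board, fixed. Origin under the board, below the middle of the jaws; the panel stands in its plane x = 0. Jaw tops 165 mm above the bench, 62 mm below the panel's edge; the spindle with its crossbar points to -x (160 mm from the jaws, up to 145 mm high), the anvil to +x.
- flat_file: Flat file, steel blade 200 x 20 x 5 mm with a black handle, 300 mm long in all, lying on the bench left of the vise. Loose, to be left alone. Origin near the front end of the handle, x along the blade.
- sanding_block: Cork sanding block 65 x 110 x 34 mm, loose on the bench, to be left alone. Origin under its centre.
- wooden_die: Wooden die, a 40 mm cube with black pips, loose on the vise's base board, beyond the panel towards its rounded end, to be left alone. Origin under its centre.
- try_square: Try square, wooden stock 115 x 22 x 16 mm with a steel blade 150 mm long, lying loose on the bench, to be left alone. Origin under the centre of its stock.
- ply_star: Flat eight-pointed plywood star, 79 mm across and 5 mm thick, loose on the bench, to be left alone. Origin under its centre.
- glue_bottle: White glue bottle, 58 mm across and 170 mm high, standing loose on the bench, to be left alone. Origin under its centre.
- pencil_tin: Aluminium tin, 72 mm across and 95 mm high, with pencils rising to 170 mm, standing loose on the bench, to be left alone. Origin under its centre.

How it is judged:
By the outcome, as a careful person would: the job done as asked, in the order asked, and still so for the second after the job is handed in, with the robot touching nothing.
It also fails if it takes over 64 s, if anything falls off the work surface, if the arm or the gripper's body presses on something with over 40 N, if the wrist force passes 120 N, or if a joint passes its speed limit or range.

### The arm

A 7-joint arm with a two-finger parallel gripper is mounted at the origin on the work surface. World frame = base frame: x ahead of the robot, y to its left, z up, the work surface at z = 0. Lengths are in m, angles in degrees, forces in N, time in s.
With the tool pointing down it reaches from about 0.425 to 0.875 m from the base axis. Payload 4.7 kg.
Tool frame: the origin (TCP) lies at the very end of the fingers, on their centre line; the grasp point (between the pads) lies 19 mm behind it; z points along the fingers, y is the direction in which the jaws open and shut (so a half turn about z gives the same grasp; the last joint's range is limited). The gripper opens to 87 mm and grips with 3 to 60 N. Pads are 19 mm wide; open, the fingers measure 117 mm over their backs; the gripper's body (75 mm by 190 mm) begins 51 mm behind the grasp point.
Start: joints at [-75.51, 18.392, -4.016, 83.108, 1.295, 78.541, -3.26], TCP at [0.154, 0.632, 0.223] pointing down, gripper open.
Joint ranges: [-163.93, 163.93], [-17.29, 119.83], [-79.2, 71.16], [3.27, 140.29], [-89.18, 269.18], [5.43, 117.66], [-154.24, 154.24]. Speed limits (degrees/s): [147.25, 147.25, 180, 180, 180, 180, 180].

### API

Orientations are given as [roll, pitch, yaw] about the fixed x, y, z axes, in that order (R = Rz(yaw) Ry(pitch) Rx(roll)).
In Python, from cell import monitor, read_camera, camera_info, env, look_for gives the robot as it stands.
- The arm moves only by the tool servo_tool, never from a script. Its argument "commands" is one flat list of numbers, 6 for each row, row after row: the shift along the tool's x, y, z in mm, then the turn, a rotation vector about the tool's x, y, z in degrees. A call has 1 to 10 rows; each row shifts and turns the commanded pose from where the row before left it, along the tool's axes as they then stand; what a row does not reach is not made up. A row lasts 1/10 s, in which the tool goes at most 50 mm and 8.59 degrees, less where a joint would pass 70% of its speed; a pose out of reach is approached as far as the arm can. A call is refused whole if a number of a shift passes 50 or a number of a turn 8.59, either way. A call with a gripper value outside its range is refused whole. "jaw" is the finger opening in mm, from 0 to 87, set as the call begins (left out, the last holds). The fingers move at their own pace and stop on an object; "newtons" is the grip in N (left out, the last holds). Time passes only in rows, so rows that do not move let the fingers close. It gives the time, the measured TCP pose, the force and the opening at its end, in the units of the state.
- monitor.get_obs(): the state, without advancing time (a new reading comes with each control period).
- read_camera(name): name is "scene" or "top" or "wrist"; returns (picture, depth): 384x512x3 uint8, red, green, blue; 384x512 float32, m along the optical axis (not along the pixel's ray), 0 where there is no reading.
- camera_info(name): a dict with "camera_matrix" (3x3 intrinsics, pixels), "k1" (the pictures are not rectified: a ray, as slopes to the right and down, at radius r is drawn at 1 + k1 r^2 times it, then the intrinsics apply), "R" (3x3) and "t" (3): a world point X has camera coordinates R X + t; the wrist camera has in their place "T_tool_cam" (4x4, takes a point from camera to tool coordinates, whose origin is the TCP and whose axes are the flange's). Camera axes: x right, y down, z forward; pixel columns grow to the right and rows downward; lengths in m; the calibration is good to about 2 mm. A picture is of the moment at which its call begins: read the wrist's pose just before it. camera_info takes no time and is no camera call.
- env.sign_off(): hands the job in, once; it reports no verdict.
Trained networks look in the newest picture that a camera, given by its name, has taken for a name from the list of things; names that differ only in an ending like _2 or _b are one class to them, and where a whole thing is asked for, a point or a joint stands for the part that bears it (a point fixed in the world has none). Each returns a list of dicts, best first, with "conf" (0 to 1); they miss things now and then, are a little off and sometimes report something else, mostly with a low value. They report only what shows in the picture. A call takes as long as a camera call.
- look_for(camera, label): "box" ([left, top, width, height] in pixels, round what is visible of it).
The state is a dict: "time_s": time; "qpos": joint angles; "joint_velocities": joint speeds; "effort": joint torques, N m; "tool_pos": TCP position; "tool_rot": TCP orientation; "force": force on the tool from outside, world axes, zero at the start; "wrist_torque": the same for the moment, N m; "grip_width": finger opening in m.
Only numpy, scipy, OpenCV 4.12 (cv2) and the standard library are available. Lean on these libraries where they do the work, as an engineer would, in place of code of your own. Each camera call takes 0.05 s, during which the arm holds its last target.

## Working session

There is one attempt and no reset: what is moved stays moved. The work goes in short steps, Python scripts to look and compute and a tool call to move; the robot and the scene stay as the last step left them, time stands still between calls to the robot, and variables do not carry over. Pictures are saved under pics/ and viewed, and the job is handed in when it is done.

Besides the shell and the picture viewer there is one more tool, called by a JSON object that holds its "method" and its "body", one argument or row to a line. servo_tool: Moves the arm, as the interface text tells. Its arguments: {"type":"object","properties":{"commands":{"type":"array","items":{"type":"number"}},"jaw":{"type":"number"},"newtons":{"type":"number"}},"required":["commands"]}

```bash
mkdir -p pics
cat > h.py <<'E'
import numpy as np, cv2
from cell import monitor, read_camera, camera_info, env, look_for
from scipy.spatial.transform import Rotation as Rn
def cloud(name,d,obs=None):
    ci=camera_info(name);K=np.array(ci["camera_matrix"]);k1=ci["k1"]
    v,u=np.mgrid[0:d.shape[0],0:d.shape[1]]
    xd=(u-K[0,2])/K[0,0];yd=(v-K[1,2])/K[1,1]
    x,y=xd.copy(),yd.copy()
    for _ in range(15):
        s=1+k1*(x*x+y*y);x=xd/s;y=yd/s
    P=np.stack([x*d,y*d,d],-1)
    if name=="wrist":
        T=np.array(ci["T_tool_cam"]);R=Rn.from_euler('xyz',obs["tool_rot"],degrees=True).as_matrix()
        P=P@T[:3,:3].T+T[:3,3];P=P@R.T+np.array(obs["tool_pos"])
    else:
        R=np.array(ci["R"]);t=np.array(ci["t"]);P=(P-t)@R
    P[d<=0]=np.nan
    return P
E
python3 - <<'E'
from h import *
o=monitor.get_obs();print(o)
for n in ["scene","top"]:
    p,d=read_camera(n);cv2.imwrite(f"pics/{n}0.png",p[:,:,::-1]);np.savez(f"/tmp/{n}0.npz",p=p,d=d)
    for l in ["panel","edge_start","edge_end","vise"]:
        print(n,l,look_for(n,l)[:2])
    print(camera_info(n))
E
```

```text
{'time_s': 0.0, 'qpos': array([-75.5098505 ,  18.43952146,  -4.01615194,  83.17541606,
         1.2965861 ,  78.54038972,  -3.25707336]), 'joint_velocities': array([-0.00019247, -0.02075876,  0.06675261,  0.02348468,  0.01773461,
        0.0761148 ,  0.04396598]), 'effort': array([ 2.31127542e-04, -4.91293716e+01, -4.03679274e-01, -3.12529492e+01,
       -6.37595449e-02,  4.39919543e-02,  1.93324217e-04]), 'tool_pos': array([0.15367074, 0.63100135, 0.22145187]), 'tool_rot': array([-1.79890007e+02,  7.11056914e-03,  1.66323450e+02]), 'force': array([0.07620181, 0.91431682, 0.68770535]), 'wrist_torque': array([-0.02367253,  0.03575308,  0.04265257]), 'grip_width': 0.08692881505052072}
scene panel [{'box': [207.9, 186.9, 83.9, 29.0], 'conf': 0.94}, {'box': [78.9, 191.4, 51.2, 37.5], 'conf': 0.38}]
scene edge_start [{'box': [207.0, 187.8, 82.3, 28.4], 'conf': 0.72}]
scene edge_end [{'box': [206.6, 188.2, 80.8, 28.3], 'conf': 0.79}]
scene vise []
{'camera_matrix': array([[427.3853765 ,   0.        , 255.70440789],
       [  0.        , 427.3853765 , 193.84944783],
       [  0.        ,   
[... 254 characters left out ...]
032])}
top panel [{'box': [217.0, 174.1, 77.6, 6.7], 'conf': 0.97}]
top edge_start [{'box': [216.1, 174.2, 74.7, 9.9], 'conf': 0.74}]
top edge_end [{'box': [220.7, 170.8, 75.1, 13.4], 'conf': 0.75}]
top vise [{'box': [224.7, 146.5, 63.5, 79.1], 'conf': 0.96}]
{'camera_matrix': array([[368.27261164,   0.        , 257.55226425],
       [  0.        , 368.27261164, 189.74903238],
       [  0.        ,   0.        ,   1.        ]]), 'k1': -0.09029801505472515, 'R': array([[-1.13792784e-02, -9.99934757e-01, -9.97015985e-04],
       [-9.89369134e-01,  1.14035964e-02, -1.44978189e-01],
       [ 1.44980100e-01, -6.63330337e-04, -9.89434349e-01]]), 't': array([-0.01292006,  0.54339478,  1.40207486])}
```

Run:
```python
from h import *
a=cv2.imread("pics/top0.png")[120:250,170:370];b=cv2.imread("pics/scene0.png")[150:280,150:350]
cv2.imwrite("pics/c.png",np.vstack([cv2.resize(a,None,fx=3,fy=2.3*1.0),cv2.resize(b,None,fx=3,fy=2.3)])[:600])
for n,(u0,u1,v0,v1) in {"top":(205,310,165,195),"scene":(195,300,180,230)}.items():
    z=np.load(f"/tmp/{n}0.npz");P=cloud(n,z["d"])[v0:v1,u0:u1].reshape(-1,3)
    P=P[(P[:,2]>0.19)&(P[:,2]<0.27)]
    print(n,len(P),np.nanmin(P,0),np.nanmax(P,0))
    for lo in np.arange(-.2,.2,.02):
        q=P[(P[:,1]>=lo)&(P[:,1]<lo+.02)]
        if len(q): print(round(lo,3),len(q),q.mean(0).round(4),q[:,2].max().round(4),q[:,0].min().round(4),q[:,0].max().round(4))
```

```text
top 363 [ 0.55753449 -0.14322415  0.19087781] [0.57616789 0.11251151 0.2327056 ]
-0.16 5 [ 0.5629 -0.1425  0.2021] 0.206 0.5579 0.5697
-0.14 29 [ 0.5627 -0.1296  0.2151] 0.2264 0.5575 0.5703
-0.12 27 [ 0.5633 -0.1097  0.2211] 0.2295 0.5586 0.5701
-0.1 29 [ 0.5632 -0.0905  0.2215] 0.2312 0.5581 0.5701
-0.08 29 [ 0.5638 -0.0706  0.2222] 0.2318 0.559 0.5699
-0.06 30 [ 0.5639 -0.0503  0.2214] 0.2327 0.559 0.5705
-0.04 25 [ 0.565  -0.03    0.2246] 0.2325 0.56 0.5709
-0.02 24 [ 0.5655 -0.0091  0.2248] 0.2313 0.5607 0.571
-0.0 22 [0.5657 0.0114 0.2249] 0.2301 0.5611 0.5711
0.02 26 [0.5653 0.0302 0.2185] 0.2308 0.5615 0.5713
0.04 30 [0.5655 0.0495 0.2192] 0.2294 0.5617 0.5718
0.06 29 [0.566  0.0698 0.2191] 0.2309 0.5624 0.5716
0.08 36 [0.5677 0.0902 0.2193] 0.2327 0.5629 0.5755
0.1 22 [0.5678 0.107  0.2189] 0.2308 0.5634 0.5762
scene 767 [ 0.55552479 -0.14484365  0.19016875] [0.58034078 0.11254572 0.23030573]
-0.16 11 [ 0.5672 -0.1425  0.2   ] 0.2111 0.5594 0.5709
-0.14 54 [ 0.5678 -0.1293  0.2096] 0.2261 0.5565 0.5743
-0.12 68 [ 0.5678 -0.11    0.2117] 0.2303 0.5555 0.5731
-0.1 70 [ 0.5692 -0.0897  0.2123] 0.23 0.5575 0.5756
-0.08 67 [ 0.5695 -0.0701  0.2133] 0.2291 0.5595 0.574
-0.06 49 [ 0.5687 -0.0495  0.2187] 0.2287 0.558 0.576
-0.04 48 [ 0.57   -0.03    0.2179] 0.2286 0.5611 0.5758
-0.02 52 [ 0.5704 -0.0099  0.2183] 0.2295 0.5602 0.5755
-0.0 50 [0.5709 0.0104 0.2191] 0.2303 0.5604 0.5775
0.02 60 [0.5717 0.0307 0.2141] 0.2303 0.5606 0.5778
0.04 62 [0.572  0.0495 0.2131] 0.2282 0.5623 0.5783
0.06 69 [0.5727 0.07   0.2128] 0.2281 0.5604 0.5786
0.08 69 [0.5731 0.0902 0.2121] 0.2284 0.5585 0.5803
0.1 38 [0.5736 0.1065 0.2133] 0.229 0.5616 0.5773
```

View pics/scene0.png

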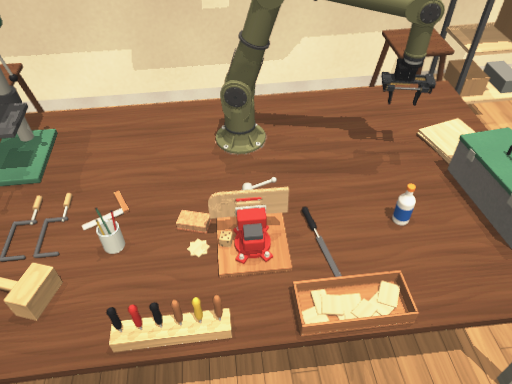

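View pics/top0.png

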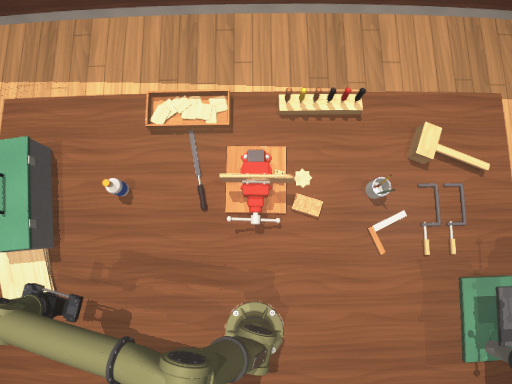

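```bash
cat >> h.py <<'E'
def delta(pos,rpy,n,obs=None):
    """rows n: constant-orientation-ish: total shift in current tool axes, total rotvec in tool axes"""
    o=obs or monitor.get_obs()
    R=Rn.from_euler('xyz',o["tool_rot"],degrees=True);R2=Rn.from_euler('xyz',rpy,degrees=True)
    s=R.inv().apply(np.array(pos)-o["tool_pos"])*1000; r=(R.inv()*R2).as_rotvec(degrees=True)
    return s,r
E
python3 - <<'E'
from h import *
print(camera_info("wrist"))
print(delta([.567,0,.40],[180,0,180],1))
E
```

```text
{'camera_matrix': array([[320.28788049,   0.        , 258.21545277],
       [  0.        , 320.28788049, 195.42053503],
       [  0.        ,   0.        ,   1.        ]]), 'k1': -0.0634509710815601, 'T_tool_cam': array([[ 1.55647166e-05, -9.69041742e-01, -2.46896947e-01,
         6.68284985e-02],
       [ 9.99999884e-01,  1.33727721e-04, -4.61824377e-04,
        -5.45190056e-04],
       [ 4.80544065e-04, -2.46896911e-01,  9.69041632e-01,
        -1.61340246e-01],
       [ 0.00000000e+00,  0.00000000e+00,  0.00000000e+00,
         1.00000000e+00]])}
(array([-550.85146476, -515.88235373, -177.39480019]), array([-2.05322599e-03,  4.21120157e-03, -1.36801023e+01]))
```

{"method": "servo_tool", "body": {
  "commands": [0,0,-30,0,0,-6.84,0,0,-30,0,0,-6.84,-23,-35,-12,0,0,0,-23,-35,-12,0,0,0,-23,-35,-12,0,0,0,-23,-35,-12,0,0,0,-23,-35,-12,0,0,0,-23,-35,0,0,0,0,-23,-35,0,0,0,0,-23,-35,0,0,0,0],
  "jaw": 0,
  "newtons": 5
}}

```text
time_s: 1.5
tool_pos: [0.3385, 0.35, 0.343]
tool_rot: [179.9, 0.0, -180.0]
force: [0.2, 0.4, 0.6]
grip_width: 0.0152
```

{"method": "servo_tool", "body": {
  "commands": [-23,-35,0,0,0,0,-23,-35,0,0,0,0,-23,-35,0,0,0,0,-23,-35,0,0,0,0,-23,-35,0,0,0,0,-23,-35,0,0,0,0,-23,-35,0,0,0,0,-23,-35,0,0,0,0,-23,-35,0,0,0,0,-23,-35,0,0,0,0]
}}

```text
time_s: 2.5
tool_pos: [0.5685, 0.0001, 0.343]
tool_rot: [180.0, 0.1, -180.0]
force: [1.1, 1.0, -0.5]
grip_width: 0.0006
```

{"method": "servo_tool", "body": {
  "commands": [0,0,0,0,0,0,0,0,0,0,0,0]
}}

```text
time_s: 2.7
tool_pos: [0.5678, 0.0007, 0.3424]
tool_rot: [-180.0, -0.0, 179.9]
force: [0.3, 0.1, 1.1]
grip_width: 0.0006
```

Run:
```python
from h import *
o=monitor.get_obs();print(o["tool_pos"],o["tool_rot"])
p,d=read_camera("wrist");cv2.imwrite("pics/w1.png",p[:,:,::-1]);print(look_for("wrist","panel")[:1])
P=cloud("wrist",d,o);np.savez("/tmp/w1.npz",p=p,d=d,P=P)
Q=P.reshape(-1,3);Q=Q[(Q[:,2]>.19)&(Q[:,2]<.26)&(abs(Q[:,0]-.567)<.05)]
print(len(Q),Q.min(0),Q.max(0))
for lo in np.arange(-.16,.14,.02):
    q=Q[(Q[:,1]>=lo)&(Q[:,1]<lo+.02)]
    if len(q):
        t=q[q[:,2]>np.percentile(q[:,2],90)-.004]
        print(round(lo,3),len(q),len(t),t.mean(0).round(4),t[:,0].min().round(4),t[:,0].max().round(4),t[:,2].max().round(4))
```

```text
[0.5678439  0.00066126 0.34239081] [-1.79997390e+02 -2.44590616e-02  1.79855703e+02]
[{'box': [107.0, 162.6, 277.5, 36.1], 'conf': 0.9}]
5342 [ 0.55652163 -0.14802102  0.19002374] [0.57447247 0.11073272 0.22869518]
-0.16 48 20 [ 0.5628 -0.1418  0.21  ] 0.5567 0.5691 0.2125
-0.14 314 123 [ 0.5632 -0.125   0.2234] 0.557 0.5695 0.226
-0.12 436 292 [ 0.5634 -0.1097  0.2261] 0.5574 0.5701 0.2283
-0.1 458 310 [ 0.5639 -0.09    0.2264] 0.5578 0.5704 0.2287
-0.08 440 307 [ 0.5641 -0.0699  0.2262] 0.5583 0.5703 0.228
-0.06 415 313 [ 0.5648 -0.0499  0.2263] 0.5587 0.5714 0.2285
-0.04 395 307 [ 0.5651 -0.0301  0.2262] 0.5592 0.5714 0.2283
-0.02 412 316 [ 0.5654 -0.01    0.2263] 0.5595 0.5723 0.2283
-0.0 409 308 [0.5661 0.01   0.2261] 0.5599 0.5724 0.2279
0.02 442 316 [0.5662 0.0299 0.2259] 0.5604 0.5725 0.228
0.04 449 307 [0.5669 0.0502 0.2262] 0.5607 0.5735 0.2281
0.06 451 309 [0.5672 0.07   0.226 ] 0.5613 0.5735 0.2281
0.08 436 297 [0.5676 0.09   0.226 ] 0.5615 0.5742 0.2275
0.1 237 162 [0.568  0.1054 0.2259] 0.562 0.5745 0.2276
```

View pics/w1.png

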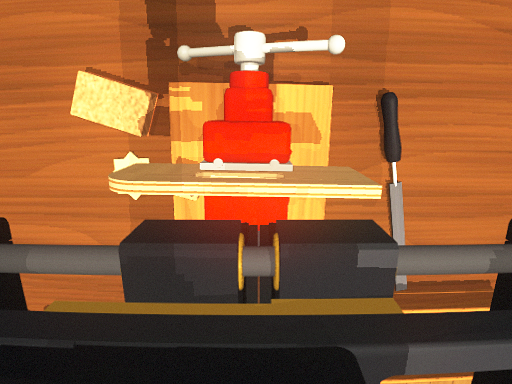

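{"method": "servo_tool", "body": {
  "commands": [0,0,0,0,0,8.28,0,0,0,0,0,8.28,0,0,0,0,0,8.28,0,0,0,0,0,8.28,0,0,0,0,0,8.28,0,0,0,0,0,8.28,0,0,0,0,0,8.28,0,0,0,0,0,8.28,0,0,0,0,0,8.28,0,0,0,0,0,8.28]
}}

```text
time_s: 3.8
tool_pos: [0.5673, 0.0037, 0.3428]
tool_rot: [180.0, -0.1, 97.1]
force: [-0.7, 0.5, 0.3]
grip_width: 0.0007
```

{"method": "servo_tool", "body": {
  "commands": [0,0,0,0,0,8.28,38,0,0,0,0,0,38,0,10,0,0,0,38,0,10,0,0,0,0,0,20,0,0,0,0,0,20,0,0,0,0,0,0,0,0,0,0,0,0,0,0,0]
}}

```text
time_s: 4.6
tool_pos: [0.5694, 0.1166, 0.2831]
tool_rot: [-180.0, -0.0, 89.0]
force: [0.6, -0.1, 0.5]
grip_width: 0.0006
```

Run:
```python
from h import *
o=monitor.get_obs();print(o["tool_pos"],o["tool_rot"],o["qpos"])
p,d=read_camera("wrist");cv2.imwrite("pics/w2.png",p[:,:,::-1])
P=cloud("wrist",d,o)
Q=P.reshape(-1,3);Q=Q[(Q[:,2]>.215)&(Q[:,2]<.235)&(abs(Q[:,0]-.567)<.03)]
print(len(Q))
for lo in np.arange(-.12,.2,.02):
    q=Q[(Q[:,1]>=lo)&(Q[:,1]<lo+.02)]
    if len(q)>5:
        print(round(lo,3),len(q),np.median(q,0).round(4),q.min(0).round(4),q.max(0).round(4))
print(delta([.5681,.1125,.232],[180,0,88.77],1))
```

```text
[0.56939556 0.11664078 0.28308041] [-1.79995478e+02 -4.34161949e-02  8.90237602e+01] [-45.02873911   9.38650675  35.24571854  89.08656245  -5.48217099
  83.25154835 -10.4766458 ]
227
0.04 43 [0.5684 0.0502 0.226 ] [0.5681 0.0415 0.2245] [0.5691 0.0594 0.2273]
0.06 11 [0.5691 0.0624 0.2263] [0.5684 0.0601 0.2255] [0.5692 0.0644 0.2273]
0.1 173 [0.5685 0.1098 0.2254] [0.5626 0.1059 0.2151] [0.5744 0.111  0.2275]
(array([-3.88520655, -1.88597451, 51.8064662 ]), array([ 0.07768536, -0.06621798,  0.2129817 ]))
```

View pics/w2.png

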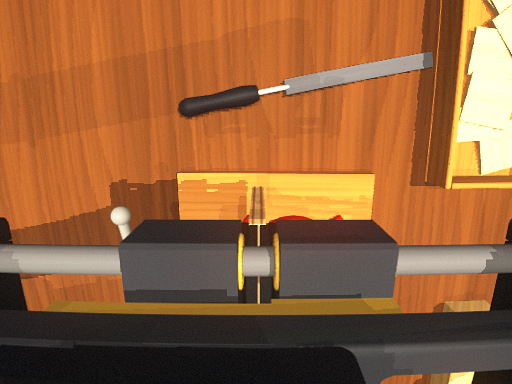

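{"method": "servo_tool", "body": {
  "commands": [-1,-0.3,14,0,0,0,-1,-0.3,14,0,0,0.2,-1,-0.3,10,0,0,0,0,0,6,0,0,0,0,0,4,0,0,0,0,0,0,0,0,0,0,0,0,0,0,0]
}}

```text
time_s: 5.35
tool_pos: [0.5692, 0.1126, 0.2348]
tool_rot: [180.0, -0.0, 88.7]
force: [-0.1, 0.2, -1.0]
grip_width: 0.0004
```

Run:
```python
from h import *
o=monitor.get_obs();print(o["tool_pos"],o["tool_rot"],o["force"],o["wrist_torque"])
```

```text
[0.56916923 0.11262558 0.23483842] [ 1.79971815e+02 -8.80511243e-03  8.87220080e+01] [-0.13353202  0.17489627 -0.97267289] [-0.05630247  0.08835312  0.08064841]
```

{"method": "servo_tool", "body": {
  "commands": [0,-0.6,2,0,0,0,0,0,2,0,0,0,0,0,1.5,0,0,0,0,0,0.5,0,0,0,0,0,0,0,0,0]
}}

```text
time_s: 5.85
tool_pos: [0.5683, 0.1126, 0.2285]
tool_rot: [-180.0, 0.0, 88.7]
force: [1.0, -0.1, -0.8]
grip_width: 0.0006
```

{"method": "servo_tool", "body": {
  "commands": [0,0,0.3,0,0,0,0,0,0.3,0,0,0,0,0,0,0,0,0]
}}

```text
time_s: 6.15
tool_pos: [0.5684, 0.1126, 0.228]
tool_rot: [180.0, -0.0, 88.7]
force: [-1.0, 0.6, -0.4]
grip_width: 0.0003
```

{"method": "servo_tool", "body": {
  "commands": [0,0,0.3,0,0,0,0,0,0.2,0,0,0,0,0,0,0,0,0]
}}

```text
time_s: 6.45
tool_pos: [0.5684, 0.1126, 0.2275]
tool_rot: [180.0, -0.0, 88.7]
force: [0.8, 0.4, -0.1]
grip_width: 0.0008
```

{"method": "servo_tool", "body": {
  "commands": [0,0,0.3,0,0,0,0,0,0,0,0,0]
}}

```text
time_s: 6.65
tool_pos: [0.5684, 0.1126, 0.2273]
tool_rot: [180.0, -0.0, 88.7]
force: [-1.1, -0.0, 0.3]
grip_width: 0.0005
```

{"method": "servo_tool", "body": {
  "commands": [0,0,0.2,0,0,0,0,0,0,0,0,0]
}}

```text
time_s: 6.85
tool_pos: [0.5684, 0.1126, 0.2272]
tool_rot: [180.0, -0.0, 88.7]
force: [0.1, -0.4, 1.8]
grip_width: 0.0005
```

{"method": "servo_tool", "body": {
  "commands": [0,0,0.2,0,0,0,0,0,0,0,0,0]
}}

```text
time_s: 7.05
tool_pos: [0.5684, 0.1126, 0.2272]
tool_rot: [180.0, -0.0, 88.7]
force: [-1.5, -0.2, 3.5]
grip_width: 0.0005
```

{"method": "servo_tool", "body": {
  "commands": [0,0,0.2,0,0,0,0,0,0,0,0,0]
}}

```text
time_s: 7.25
tool_pos: [0.5684, 0.1126, 0.2271]
tool_rot: [180.0, -0.0, 88.7]
force: [-2.8, -1.1, 5.3]
grip_width: 0.0005
```

{"method": "servo_tool", "body": {
  "commands": [-1,0,0,0,0,0,-2,0,0,0,0,0,-2,0,0,0,0,0,-2,0,0,0,0,0,-2,0,0,0,0,0]
}}

```text
time_s: 7.75
tool_pos: [0.5687, 0.1049, 0.2272]
tool_rot: [179.9, -0.1, 88.8]
force: [-0.2, 3.4, 5.7]
grip_width: 0.0006
```

{"method": "servo_tool", "body": {
  "commands": [-2,0,0,0,0,0,-2,0,0,0,0,0,-2,0,0,0,0,0,-2,0,0,0,0,0,-2,0,0,0,0,0]
}}

```text
time_s: 8.25
tool_pos: [0.5685, 0.0948, 0.2272]
tool_rot: [179.9, -0.1, 88.8]
force: [-0.7, 3.9, 5.1]
grip_width: 0.0009
```

{"method": "servo_tool", "body": {
  "commands": [-2,0,0,0,0,0,-2,0,0,0,0,0,-2,0,0,0,0,0,-2,0,0,0,0,0,-2,0,0,0,0,0,-2,-0.1,0,0,0,0,-2,-0.1,0,0,0,0,-2,-0.1,0,0,0,0]
}}

```text
time_s: 9.05
tool_pos: [0.568, 0.0789, 0.2273]
tool_rot: [179.9, -0.1, 88.8]
force: [0.5, 3.6, 5.7]
grip_width: 0.0005
```

{"method": "servo_tool", "body": {
  "commands": [-2,0,0,0,0,0,-2,0,0,0,0,0,-2,0,0,0,0,0,-2,0,0,0,0,0,-2,0,0,0,0,0]
}}

```text
time_s: 9.55
tool_pos: [0.5677, 0.0689, 0.2273]
tool_rot: [179.9, -0.1, 88.8]
force: [-1.2, 4.9, 5.9]
grip_width: 0.0004
```

{"method": "servo_tool", "body": {
  "commands": [-2,0,-0.1,0,0,0,-2,0,0,0,0,0,-2,0,0,0,0,0,-2,0,0,0,0,0,-2,0,0,0,0,0,-2,0,0,0,0,0,-2,0,0,0,0,0,-2,0,0,0,0,0]
}}

```text
time_s: 10.35
tool_pos: [0.5673, 0.0529, 0.2273]
tool_rot: [179.9, -0.1, 88.8]
force: [-0.1, 3.2, 6.5]
grip_width: 0.0004
```

{"method": "servo_tool", "body": {
  "commands": [-2,0,0,0,0,0,-2,0,0,0,0,0,-2,0,0,0,0,0,-2,0,0,0,0,0,-2,0,0,0,0,0]
}}

```text
time_s: 10.85
tool_pos: [0.5671, 0.0429, 0.2274]
tool_rot: [179.9, -0.1, 88.8]
force: [-0.7, 3.6, 6.2]
grip_width: 0.0002
```

{"method": "servo_tool", "body": {
  "commands": [-2,0,-0.1,0,0,0,-2,0,-0.1,0,0,0,-2,0,0,0,0,0,-2,0,0,0,0,0,-2,0,0,0,0,0,-2,0,0,0,0,0,-2,0,0,0,0,0,-2,0,0,0,0,0]
}}

```text
time_s: 11.65
tool_pos: [0.5665, 0.0265, 0.2273]
tool_rot: [179.9, -0.1, 88.8]
force: [-0.5, 3.1, 5.8]
grip_width: 0.0005
```

{"method": "servo_tool", "body": {
  "commands": [-2,0,0,0,0,0,-2,0,0,0,0,0,-2,0,0,0,0,0,-2,0,0,0,0,0,-2,0,0,0,0,0]
}}

```text
time_s: 12.15
tool_pos: [0.5664, 0.0166, 0.2274]
tool_rot: [179.9, -0.1, 88.8]
force: [-0.4, 4.0, 6.1]
grip_width: 0.0005
```

{"method": "servo_tool", "body": {
  "commands": [-2,0,-0.1,0,0,0,-2,0,-0.1,0,0,0,-2,0,0,0,0,0,-2,0,0,0,0,0,-2,0,0,0,0,0,-2,0,0,0,0,0,-2,0,0,0,0,0,-2,0,0,0,0,0]
}}

```text
time_s: 12.95
tool_pos: [0.5658, 0.0003, 0.2274]
tool_rot: [180.0, -0.1, 88.8]
force: [0.4, 3.0, 5.6]
grip_width: 0.0006
```

{"method": "servo_tool", "body": {
  "commands": [-2,0,0,0,0,0,-2,0,0,0,0,0,-2,0,0,0,0,0,-2,0,0,0,0,0,-2,0,0,0,0,0]
}}

```text
time_s: 13.45
tool_pos: [0.5656, -0.0097, 0.2274]
tool_rot: [180.0, -0.1, 88.8]
force: [0.3, 4.1, 5.1]
grip_width: 0.0002
```

{"method": "servo_tool", "body": {
  "commands": [-2,0,0,0,0,0,-2,0,0,0,0,0,-2,0,0,0,0,0,-2,0,0,0,0,0,-2,0,-0.1,0,0,0,-2,0,0,0,0,0,-2,0,0,0,0,0,-2,0,0,0,0,0]
}}

```text
time_s: 14.25
tool_pos: [0.5652, -0.0258, 0.2275]
tool_rot: [180.0, -0.1, 88.8]
force: [0.8, 3.5, 6.0]
grip_width: 0.0006
```

{"method": "servo_tool", "body": {
  "commands": [-2,0,0,0,0,0,-2,0,0,0,0,0,-2,0,0,0,0,0,-2,0,0,0,0,0,-2,0,0,0,0,0]
}}

```text
time_s: 14.75
tool_pos: [0.565, -0.0357, 0.2275]
tool_rot: [180.0, -0.1, 88.8]
force: [-0.4, 3.5, 5.2]
grip_width: 0.0002
```

{"method": "servo_tool", "body": {
  "commands": [-2,0,0,0,0,0,-2,0,0,0,0,0,-2,0,0,0,0,0,-2,0,0,0,0,0,-2,0,-0.1,0,0,0,-2,0,0,0,0,0,-2,0,0,0,0,0,-2,0,0,0,0,0]
}}

```text
time_s: 15.55
tool_pos: [0.5646, -0.0517, 0.2275]
tool_rot: [180.0, -0.1, 88.8]
force: [-0.2, 3.4, 5.2]
grip_width: 0.0004
```

{"method": "servo_tool", "body": {
  "commands": [-2,0,0,0,0,0,-2,0,0,0,0,0,-2,0,0,0,0,0,-2,0,0,0,0,0,-2,0,0,0,0,0]
}}

```text
time_s: 16.05
tool_pos: [0.5644, -0.0617, 0.2276]
tool_rot: [180.0, -0.1, 88.8]
force: [-0.1, 4.2, 5.0]
grip_width: 0.0001
```

{"method": "servo_tool", "body": {
  "commands": [-2,0,0,0,0,0,-2,0,0,0,0,0,-2,0,0,0,0,0,-2,0,0,0,0,0,-2,0,-0.1,0,0,0,-2,0,0,0,0,0,-2,0,0,0,0,0,-2,0,0,0,0,0]
}}

```text
time_s: 16.85
tool_pos: [0.5639, -0.0778, 0.2276]
tool_rot: [180.0, -0.1, 88.8]
force: [-0.6, 3.3, 6.2]
grip_width: 0.0005
```

{"method": "servo_tool", "body": {
  "commands": [-2,0,0,0,0,0,-2,0,0,0,0,0,-2,0,0,0,0,0,-2,0,0,0,0,0,-2,0,0,0,0,0]
}}

```text
time_s: 17.35
tool_pos: [0.5637, -0.0877, 0.2276]
tool_rot: [180.0, -0.1, 88.8]
force: [-1.2, 4.4, 5.5]
grip_width: 0.0002
```

{"method": "servo_tool", "body": {
  "commands": [-2,0,0,0,0,0,-2,0,0,0,0,0,-2,0,-0.1,0,0,0,-2,0,0,0,0,0,-2,0,0,0,0,0,-2,0,0,0,0,0,-2,0,0,0,0,0,-2,0,0,0,0,0]
}}

```text
time_s: 18.15
tool_pos: [0.5633, -0.1039, 0.2276]
tool_rot: [180.0, -0.1, 88.7]
force: [-0.2, 3.7, 5.3]
grip_width: 0.0004
```

{"method": "servo_tool", "body": {
  "commands": [-2,0,0,0,0,0,-2,0,0,0,0,0,-2,0,0,0,0,0,-1.5,0,0,0,0,0,-1,0,0,0,0,0,0,0,0,0,0,0]
}}

```text
time_s: 18.75
tool_pos: [0.563, -0.1127, 0.2276]
tool_rot: [180.0, -0.0, 88.7]
force: [0.1, 2.6, 5.4]
grip_width: 0.0007
```

Reached past the end in contact throughout; now lifting straight off and clearing.

{"method": "servo_tool", "body": {
  "commands": [0,0,-1,0,0,0,0,0,-5,0,0,0,0,0,-15,0,0,0,0,0,-25,0,0,0,0,0,-30,0,0,0,0,0,-30,0,0,0,0,0,-15,0,0,0,0,0,0,0,0,0,0,0,0,0,0,0]
}}

```text
time_s: 19.65
tool_pos: [0.5627, -0.113, 0.3477]
tool_rot: [-179.9, 0.0, 88.7]
force: [-0.1, 0.4, -0.5]
grip_width: 0.0004
```

Run:
```python
from h import *
o=monitor.get_obs();print(o["time_s"],o["tool_pos"],o["force"])
p,d=read_camera("scene");cv2.imwrite("pics/scene9.png",p[:,:,::-1])
z=np.load("/tmp/scene0.npz")
P0=cloud("scene",z["d"])[180:230,195:300].reshape(-1,3);P1=cloud("scene",d)[180:230,195:300].reshape(-1,3)
for P in (P0,P1):
    P=P[(P[:,2]>0.19)&(P[:,2]<0.25)]
    for lo in (-.1,-.04,.04,.09):
        q=P[(P[:,1]>=lo)&(P[:,1]<lo+.02)];print(lo,len(q),q.mean(0).round(4))
diff=np.abs(p.astype(int)-z["p"]).max(2)>40
diff[:150]=0;v,u=np.nonzero(diff);print(len(v), (u.min(),u.max(),v.min(),v.max()) if len(v) else '')
```

```text
19.65 [ 0.56269158 -0.11301413  0.34766941] [-0.10195853  0.3669956  -0.53995837]
-0.1 70 [ 0.5692 -0.0897  0.2123]
-0.04 48 [ 0.57   -0.03    0.2179]
0.04 62 [0.572  0.0495 0.2131]
0.09 63 [0.5733 0.1007 0.2128]
-0.1 68 [ 0.5691 -0.0897  0.2129]
-0.04 48 [ 0.5696 -0.0302  0.2181]
0.04 65 [0.5724 0.0494 0.2127]
0.09 63 [0.5728 0.1004 0.2133]
1856 (np.int64(176), np.int64(226), np.int64(150), np.int64(231))
```

View pics/scene9.png

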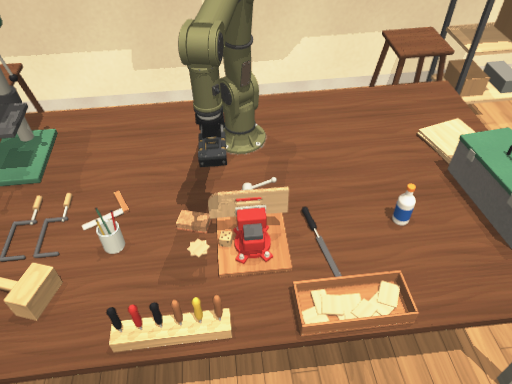

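The panel (pixels 208–290, 187–216) has not moved. The arm is clear above it, and the only changes in the picture are the arm and its shadow over the sanding block.

```bash
python3 -c "
from h import *
print(env.sign_off())"
```

```text
the job is handed in; nothing more can be done
None
```

I felt the whole straight top edge and handed the job in at about 20 s, well inside the 64 s limit. I slid the closed fingertips from the square end (y ≈ +0.113) to just past the start of the rounded corner (y ≈ −0.113), at about 20 mm/s. I then lifted the hand straight up 120 mm.

- **Contact:** The upward force read 5.0 to 6.5 N in every reading along the slide. I read it every 0.5 to 0.8 s, not continuously. Sideways drag was 3 to 5 N, and after lifting the force was back to zero within noise.
- **Panel:** Its measured position before and after agrees within about 0.6 mm, which is camera noise, so it did not shift in the jaws.
- **Rest of the bench:** Comparing the before and after scene pictures, the changes all lie in one patch where the arm now stands and its shadow falls on the sanding block. Everything else looks undisturbed.
- **Disagreements:** The networks did not find the vise in the scene picture. The edge touched about 1 mm higher than the wrist camera's depth suggested. Neither affected the result.

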